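Reset the laser driver under its push-latch cover

ROBOT

A 6-joint arm with a two-finger parallel gripper is mounted at the origin on the work surface. World frame = base frame: x ahead of the robot, y to its left, z up, the work surface at z = 0. Lengths are in m, angles in rad, forces in N, time in s.
With the tool pointing down it reaches from about 0.25 to 0.775 m from the base axis. Payload 4 kg.
Tool frame: the origin (TCP) lies at the very end of the fingers, on their centre line; the grasp point (between the pads) lies hold_point_z behind it (hold_point_z is the distance from the TCP to the grasp point, in m); z points along the fingers, y is the direction in which the jaws open and shut (so a half turn about z gives the same grasp; the last joint's range is limited). The gripper opens to 94 mm and grips with 3 to 60 N. Pads are 16 mm wide; open, the fingers measure 119 mm over their backs; the gripper's body (75 mm by 177 mm) begins 78 mm behind the grasp point.
Start: joints at [-1.397, 0.087, 1.371, -0, 1.684, -0.103], TCP at [0.15, -0.529, 0.172] pointing down, gripper open.
Joint ranges: [-3.1, 3.1], [-0.76, 2.03], [0.27, 2.55], [-1.08, 4.22], [0.17, 2.65], [-2.57, 2.57]. Speed limits (rad/s): [2.79, 2.79, 3.14, 3.14, 3.14, 3.14].

INTERFACE

Orientations are given as [roll, pitch, yaw] about the fixed x, y, z axes, in that order (R = Rz(yaw) Ry(pitch) Rx(roll)).
In Python, from bench import * gives the robot as it stands.
- The arm moves only by the tool step_arm, never from a script. Its argument "increments" is text: rows parted by semicolons, each of 6 numbers parted by spaces: the shift along the tool's x, y, z in cm, then the turn, a rotation vector about the tool's x, y, z in rad. A call has 1 to 5 rows; each row shifts and turns the commanded pose from where the row before left it, along the tool's axes as they then stand; what a row does not reach is not made up. A row lasts 1/10 s, in which the tool goes at most 50 mm and 8.59 degrees, less where a joint would pass 70% of its speed; a pose out of reach is approached as far as the arm can. A call is refused whole if a number of a shift passes 5 or a number of a turn 0.15, either way. A call with a gripper value outside its range is refused whole. "claw" is the gripper's target within -1 to 1 (shut at 1, half-way at 0, fully open at -1), set as the call begins (left out, the last holds). The fingers move at their own pace and stop on an object; the grip force is fixed at half the most. Time passes only in rows, so rows that do not move let the fingers close. It gives the time, the measured TCP pose, the force and the opening at its end, in the units of the state.
- get_obs(): the state, without advancing time (a new reading comes with each control period).
- snapshot(name): name is "scene" or "top"; returns the picture (384x512x3 uint8, red, green, blue); there is no depth.
- calibration(name): a dict with "camera_matrix" (3x3 intrinsics, pixels), "eye" and "orientation" of the camera in the world. Camera axes: x right, y up, looking along -z (the intrinsics and any distortion apply to the point x, -y, -z); pixel columns grow to the right and rows downward; lengths in m; the calibration is good to about 2 mm. A picture is of the moment at which its call begins. calibration takes no time and is no camera call.
- close_job(): hands the job in, once; it reports no verdict.
The state is a dict: "time": time; "joint_positions": joint angles; "qvel": joint speeds; "joint_torque": joint torques, N m; "tool_pos": TCP position; "ee_rot": TCP orientation; "wrist_force": force on the tool from outside, world axes, zero at the start; "wrist_torque": the same for the moment, N m; "width": finger opening in m.
Only numpy, scipy, OpenCV 4.12 (cv2) and the standard library are available. Lean on these libraries where they do the work, as an engineer would, in place of code of your own. Each camera call takes 0.05 s, during which the arm holds its last target. There are 200 camera calls.

TASK

Reset the laser driver that has the yellow cover, with the fingertips only: press the yellow cover once so that it pops open, push the red button underneath it fully down, then press the cover down until it latches shut again, and take the hand away. Press gently, grasp nothing, and leave the blue-covered driver and everything else on the board alone.

Things in the scene. Friction and masses are not known exactly. Their poses are not given: they have to be found in the camera images.
- driver: the driver box to be reset, the one with the yellow cover: a bare aluminium box bolted to the breadboard, 180 (x) x 110 (y) x 70 mm high with 7 mm black fins on the rear half of its top; origin at the centre of its underside on the table; x points from the front (robot side) to the fins, z up
- cover (a joint): the yellow push-latch cover, 65 mm long (along the box's x) x 70 mm wide x 5 mm thick, flush with the box top over a bay in its front half; hinged on its rear (fin-side) edge, the free front edge swings up and back. Value in rad: 0 latched shut, positive open, -0.115 firm stop. Open, it rests at about 1.2 on a soft spring (it can be pushed back to 1.3).
- cover_press (a point): the press mark (dark 20 mm spot) on the outer face of the yellow cover, on its middle line, 52 mm from the hinge and 13 mm from the free edge; moves with the cover; level with the box top when latched. Pushed about 6 mm below flush (3 to 4 N on the way) to the firm stop and let go, the latch changes over: a shut cover springs open within a second, an open one swung down that far stays shut
- cover_hinge (a point): middle of the yellow cover's hinge line, in the box, 2.5 mm below the box top and 8 mm towards the front from the box's centre; fixed to the box
- reset_button (a joint): red round button under the yellow cover, pushed straight down: 0 released, 0.004 m fully down (5 N), springs back
- reset_button_top (a point): centre of the red button's top face: 24 mm across, 14 mm below the box top, 46 mm in front of the hinge line; the bay around it is 74 (along the box's x) x 76 mm, with its front wall 24 mm in front of the button's centre
- spare: the other driver box, with the blue cover, to be left alone: otherwise the same bare aluminium box bolted to the breadboard, 180 (x) x 110 (y) x 70 mm high with 7 mm black fins on the rear half of its top; origin at the centre of its underside on the table; x points from the front (robot side) to the fins, z up
- spare_cover (a joint): the blue cover of the other box, works like the yellow one; 0 latched shut
- spare_button (a joint): red button under the blue cover: 0 released, 0.004 m fully down
- stage: black three-axis stage with white knobs, bolted down on the left, 90 x 90 x 80 mm; origin at the centre of its underside
- mirror: small square mirror in a black mount on a steel post, 85 mm tall, 34 mm wide, standing between the two driver boxes; origin at the centre of its underside; loose, not to be moved
- hex_driver: red-handled hex driver lying flat, 160 mm long, 26 mm thick, in front of the two boxes; origin at its centre line; loose, not to be moved
- lens_tube: black upright lens tube, 31 mm across, 50 mm tall, in front on the left; origin at the centre of its underside; loose, not to be moved
- fibre_spool: black flat spool with yellow fibre, 90 mm across, 24 mm tall, on the right; origin at the centre of its underside; loose, not to be moved
- power_meter: grey handheld meter lying flat, 150 x 80 x 32 mm, on the left; origin at the centre of its underside; loose, not to be moved
- screw_tray: blue divided tray, 100 x 140 x 30 mm, on the right; origin at the centre of its underside; loose, not to be moved

How it is judged:
On the way, in this order (a step that is already met when the one before it is completed fails the run):
1. the yellow cover has popped open (beyond 0.8 rad) (value of joint cover above 0.8 rad), for 0.2 s.
2. the red button under the open yellow cover is pushed down by at least 3 mm of its 4 mm (value of joint reset_button above 0.003 m and value of joint cover above 0.5 rad), for 0.04 s.
3. the yellow cover has been pushed down past flush (value of joint cover below -0.06 rad), for 0.02 s.
At the end, for the whole second after the job is handed in: The yellow cover stays latched within 0.04 rad of flush with nothing touching it, its button is released (under 1 mm), the blue cover is still latched with its button untouched, and every loose thing is within 20 mm of where it stood (value of joint cover between -0.04 and 0.04 rad and value of joint each of reset_button, spare_button below 0.001 m and value of joint spare_cover below 0.04 rad and distance of each of mirror, hex_driver, lens_tube, fibre_spool, power_meter, screw_tray from where it was at the start of the episode below 0.02 m).
It fails at once if the blue cover is popped open or pressed in, or its button pushed (value of joint spare_cover above 0.1 rad or value of joint spare_cover below -0.05 rad or value of joint spare_button above 0.002 m).
It fails at once if a loose bystander is lifted, carried or pushed more than 20 mm (distance of any of mirror, hex_driver, lens_tube, fibre_spool, power_meter, screw_tray from where it was at the start of the episode above 0.02 m).
It fails at once if the yellow cover is squeezed or forced with more than 45 N (contact force between the fingers and cover above 45 N).
It also fails if it takes over 51 s, if anything falls off the work surface, if the arm or the gripper's body presses on something with over 40 N, if the wrist force passes 120 N, or if a joint passes its speed limit or range.

## Working session

There is one attempt and no reset: what is moved stays moved. The work goes in short steps, Python scripts to look and compute and a tool call to move; the robot and the scene stay as the last step left them, time stands still between calls to the robot, and variables do not carry over. Pictures are saved under pics/ and viewed, about 8 in all and at most 12, crops included, and the job is handed in when it is done.

Besides the shell and the picture viewer there is one more tool, called after "Emit:" by a JSON object that holds its "method" and its "body", one argument or row to a line. step_arm: Moves the arm, as the interface text tells. Its arguments: {"type":"object","properties":{"increments":{"type":"string"},"claw":{"type":"number"}},"required":["increments"]}

```bash
mkdir -p pics
python3 - <<'E'
from bench import *
import cv2
o=get_obs(); print({k:np.round(v,3) if (np:=__import__('numpy')) else 0 for k,v in o.items()})
for n in("scene","top"):
    cv2.imwrite(f"pics/{n}0.png",cv2.cvtColor(snapshot(n),cv2.COLOR_RGB2BGR)); print(calibration(n))
E
```

```text
{'time': np.float64(0.0), 'joint_positions': array([-1.397,  0.088,  1.372, -0.   ,  1.684, -0.103]), 'qvel': array([ 0.001, -0.   ,  0.001,  0.001,  0.001, -0.002]), 'joint_torque': array([-1.0000e-03, -3.4019e+01, -3.0242e+01,  7.2000e-02,  3.3000e-02,
       -0.0000e+00]), 'tool_pos': array([ 0.15 , -0.528,  0.171]), 'ee_rot': array([-3.139, -0.   ,  0.277]), 'wrist_force': array([-0.52 ,  0.236, -0.048]), 'wrist_torque': array([-0.012,  0.015, -0.037]), 'width': np.float64(0.094)}
{'camera_matrix': array([[367.29080352,   0.        , 253.08623311],
       [  0.        , 367.29080352, 190.79497453],
       [  0.        ,   0.        ,   1.        ]]), 'eye': array([0.92629177, 0.35375313, 0.81386779]), 'orientation': array([0.63701879, 0.0026453 , 2.32172063])}
{'camera_matrix': array([[440.78222987,   0.        , 252.51863603],
       [  0.        , 440.78222987, 193.05505779],
       [  0.        ,   0.        ,   1.        ]]), 'eye': array([ 0.3660214 , -0.0069046 ,  1.12535223]), 'orientation': array([ 0.15673017, -0.00183069, -1.58777462])}
```

View pics/top0.png

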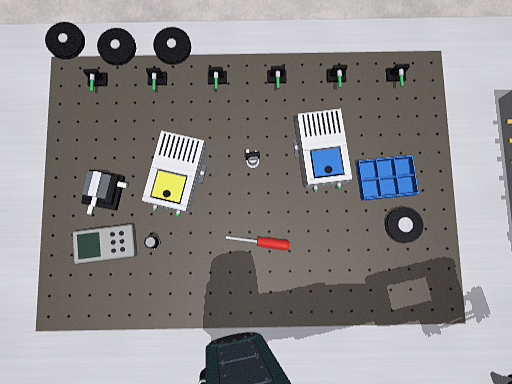

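View pics/scene0.png

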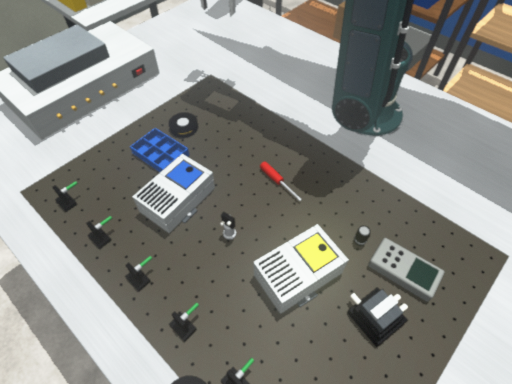

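The top view has the yellow cover at about (168,186) with its press spot at (167,193), and the blue one at (327,162). The scene view has the yellow spot at (322,247). The lens tube (152,241), stage and mirror are close to the yellow box.

```bash
cat > h.py <<'E'
from bench import *
import numpy as np, cv2
from scipy.spatial.transform import Rotation as R
def ray(n,uv,z):
    c=calibration(n); K=c["camera_matrix"]; d=np.linalg.inv(K)@[*uv,1]; d=R.from_euler('xyz',c["orientation"]).as_matrix()@(d*[1,-1,-1])
    e=c["eye"]; return e+d*(z-e[2])/d[2]
def proj(n,P):
    c=calibration(n); p=R.from_euler('xyz',c["orientation"]).as_matrix().T@(np.asarray(P)-c["eye"]); q=c["camera_matrix"]@(p*[1,-1,-1]); return q[:2]/q[2]
def yellow(im):
    h=cv2.cvtColor(im,cv2.COLOR_BGR2HSV); return cv2.inRange(h,(24,120,120),(34,255,255))
E
python3 - <<'E'
from h import *
for n,box in(("top",(140,160,195,220)),("scene",(280,220,350,280))):
    im=cv2.imread(f"pics/{n}0.png"); m=yellow(im); x0,y0,x1,y1=box
    mm=np.zeros_like(m); mm[y0:y1,x0:x1]=m[y0:y1,x0:x1]
    cs=max(cv2.findContours(mm,0,2)[0],key=cv2.contourArea)
    hull=cv2.convexHull(cs); fill=np.zeros_like(m); cv2.fillPoly(fill,[hull],255)
    ys,xs=np.nonzero(fill); W=np.array([ray(n,p,.07)[:2] for p in hull[:,0].astype(float)])
    r=cv2.minAreaRect((W*1000).astype(np.float32)); print(n,"cover",r, cv2.boxPoints(r).round())
    hole=cv2.erode(fill,np.ones((3,3)))&~m; k,l,s,c=cv2.connectedComponentsWithStats(hole)
    i=1+np.argmax(s[1:,4]); print("spot",c[i],s[i,4],ray(n,c[i],.07))
    print("tcp0",proj(n,get_obs()["tool_pos"]))
E
```

```text
top cover ((554.1318969726562, 192.52444458007812), (69.96259307861328, 65.79956817626953), 75.31352233886719) [[513. 167.]
 [577. 150.]
 [595. 218.]
 [531. 235.]]
spot [166.31707317 193.17073171] 41 [0.53594008 0.19717538 0.07      ]
tcp0 [505.73903591 364.06567597]
scene cover ((553.2377319335938, 195.2317352294922), (69.8101577758789, 63.14588165283203), 75.66629028320312) [[514. 169.]
 [575. 154.]
 [592. 221.]
 [531. 237.]]
spot [322. 247.] 41 [0.53473732 0.19883557 0.07      ]
tcp0 [218.63153346  21.9016748 ]
```

Both cameras agree: yaw is about -0.255, the spot is at about (0.535, 0.198, 0.07), and the cover size is right. The button should be at about (0.541, 0.1965, 0.056). First I'll turn, close the fingers and travel.

Emit:
{"method": "step_arm", "body": {
  "increments": "0 0 0 0 0 0.133; 0 0 0 0 0 0.133; 0 0 0 0 0 0.133; 0 0 0 0 0 0.133; 0 0 0 0 0 0",
  "claw": 1
}}

```text
time: 0.6
tool_pos: [0.1502, -0.5287, 0.1716]
ee_rot: [-3.141, 0.0, -0.255]
wrist_force: [0.7, 0.1, 1.1]
width: 0.0572
```

Emit:
{"method": "step_arm", "body": {
  "increments": "1.1 -4.7 0 0 0 0; 1.1 -4.7 0 0 0 0; 1.1 -4.7 0 0 0 0; 1.1 -4.7 0 0 0 0; 1.1 -4.7 0 0 0 0"
}}

```text
time: 1.1
tool_pos: [0.2632, -0.3137, 0.1719]
ee_rot: [-3.141, -0.0, -0.253]
wrist_force: [1.0, -0.0, 0.4]
width: 0.0169
```

Emit:
{"method": "step_arm", "body": {
  "increments": "1.1 -4.7 0 0 0 0; 1.1 -4.7 0 0 0 0; 1.1 -4.7 0 0 0 0; 1.1 -4.7 0 0 0 0; 1.1 -4.7 0 0 0 0"
}}

```text
time: 1.6
tool_pos: [0.3758, -0.1002, 0.1722]
ee_rot: [3.141, -0.001, -0.252]
wrist_force: [0.1, -0.2, 0.1]
width: 0.0005
```

Emit:
{"method": "step_arm", "body": {
  "increments": "1.1 -4.5 0 0 0 0; 1.1 -4.5 0 0 0 0; 1.1 -4.5 0 0 0 0; 1.1 -4.5 0 0 0 0; 1.1 -4.5 0 0 0 0"
}}

```text
time: 2.1
tool_pos: [0.4858, 0.1037, 0.1719]
ee_rot: [3.141, 0.0, -0.251]
wrist_force: [0.1, -1.4, 1.0]
width: 0.0004
```

Emit:
{"method": "step_arm", "body": {
  "increments": "1.1 -4.5 0 0 0 0; 1 -3 0 0 0 0; 0 0 0 0 0 0; 0 0 0 0 0 0"
}}

```text
time: 2.5
tool_pos: [0.5243, 0.1692, 0.1713]
ee_rot: [3.14, 0.002, -0.252]
wrist_force: [-0.7, -0.3, 0.3]
width: 0.0003
```

Emit:
{"method": "step_arm", "body": {
  "increments": "0.3 -3.05 0 0 0 0; 0 0 4 0 0 0; 0 0 2.6 0 0 0; 0 0 0 0 0 0; 0 0 0 0 0 0"
}}

```text
time: 3.0
tool_pos: [0.535, 0.1966, 0.1066]
ee_rot: [3.141, 0.0, -0.256]
wrist_force: [0.2, 0.4, 0.3]
width: 0.0006
```

Run:
```python
from h import *
o=get_obs(); print(o["tool_pos"],o["ee_rot"],o["wrist_force"])
S=[]
for n in("top","scene"):
    im=cv2.cvtColor(snapshot(n),cv2.COLOR_RGB2BGR)
    p=proj(n,[.535,.198,.07]);x,y=p.astype(int)
    q=proj(n,o["tool_pos"]);print(n,p,q)
    c=im[y-50:y+50,x-50:x+50]; S.append(cv2.resize(c,(400,400),interpolation=2)); print(x-50,y-50)
cv2.imwrite("pics/a.png",np.hstack(S))
```

```text
[0.53497753 0.19664442 0.10663185] [ 3.14119757e+00  1.40168779e-04 -2.55932854e-01] [0.20438787 0.3923256  0.33036618]
top [165.97119672 193.55958383] [163.54395851 191.13430589]
115 143
scene [321.632011   246.85089241] [323.60928908 238.54672193]
271 196
```

View pics/a.png

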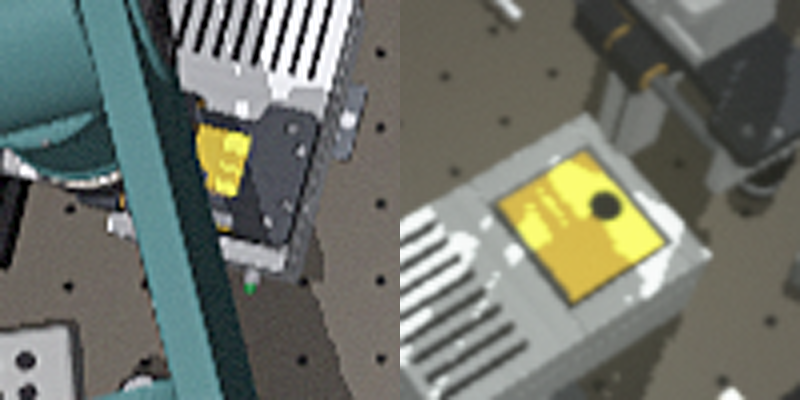

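Top view: the hand hides the cover. Scene view: the finger is near crop (615,120) just above the spot (605,205), but I can't make out the gripper well, so I'll take one larger crop.

Run:
```python
from h import *
im=cv2.cvtColor(snapshot("scene"),cv2.COLOR_RGB2BGR)
for z in (0,.05,.1): print(proj("scene",get_obs()["tool_pos"]+[0,0,z])-[250,140])
cv2.imwrite("pics/b.png",cv2.resize(im[140:290,250:450],(800,600),interpolation=2))
```

```text
[73.64095396 98.78152294]
[77.31298132 86.93191331]
[81.39563619 73.75721126]
```

View pics/b.png

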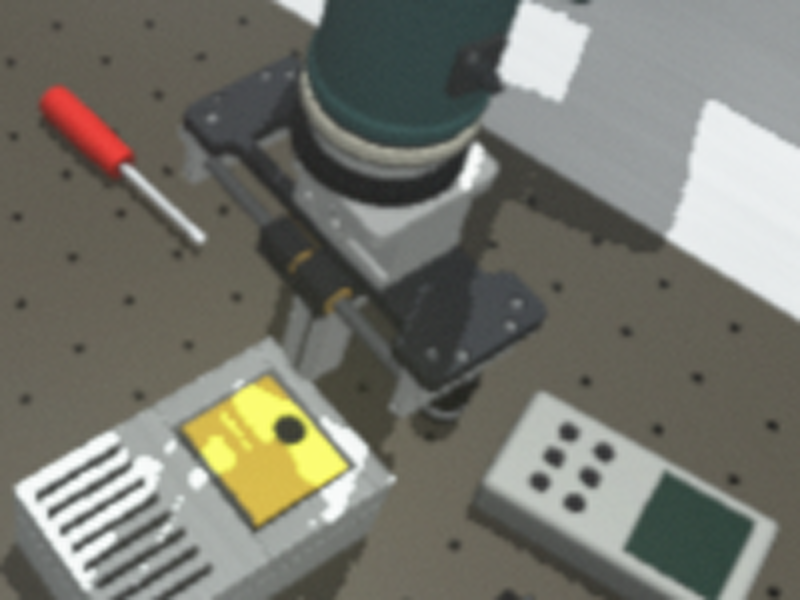

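Fingers are shut and just above the spot, within a few mm. The other objects are clear. Going down gently.

Emit:
{"method": "step_arm", "body": {
  "increments": "0 0 2.6 0 0 0; 0 0 0.5 0 0 0; 0 0 0 0 0 0; 0 0 0 0 0 0"
}}

```text
time: 3.55
tool_pos: [0.536, 0.1979, 0.0764]
ee_rot: [-3.141, -0.002, -0.255]
wrist_force: [-0.2, 0.5, -0.2]
width: 0.0005
```

Emit:
{"method": "step_arm", "body": {
  "increments": "0 0 0.2 0 0 0; 0 0 0.2 0 0 0; 0 0 0.2 0 0 0; 0 0 0 0 0 0"
}}

```text
time: 3.95
tool_pos: [0.535, 0.1977, 0.0688]
ee_rot: [3.141, 0.001, -0.255]
wrist_force: [-1.0, -0.2, 0.3]
width: 0.0006
```

Emit:
{"method": "step_arm", "body": {
  "increments": "0 0 0.2 0 0 0; 0 0 0.1 0 0 0; 0 0 0 0 0 0"
}}

```text
time: 4.25
tool_pos: [0.5351, 0.1977, 0.0658]
ee_rot: [3.141, 0.0, -0.255]
wrist_force: [-0.5, 0.0, 0.3]
width: 0.0003
```

Emit:
{"method": "step_arm", "body": {
  "increments": "0 0 0.1 0 0 0; 0 0 0.1 0 0 0; 0 0 0 0 0 0"
}}

```text
time: 4.55
tool_pos: [0.5351, 0.1978, 0.0639]
ee_rot: [3.141, 0.0, -0.255]
wrist_force: [-0.6, 0.1, -0.3]
width: 0.0006
```

Run:
```python
from h import *
im=cv2.cvtColor(snapshot("scene"),cv2.COLOR_RGB2BGR)
o=get_obs();print(o["tool_pos"],o["wrist_force"],proj("scene",o["tool_pos"])-[280,190])
cv2.imwrite("pics/c.png",cv2.resize(im[190:280,280:400],(800,600),interpolation=2))
```

```text
[0.53520179 0.19774967 0.0640437 ] [-0.4094508   0.45570367 -0.09173411] [41.10413983 58.07764861]
```

View pics/c.png

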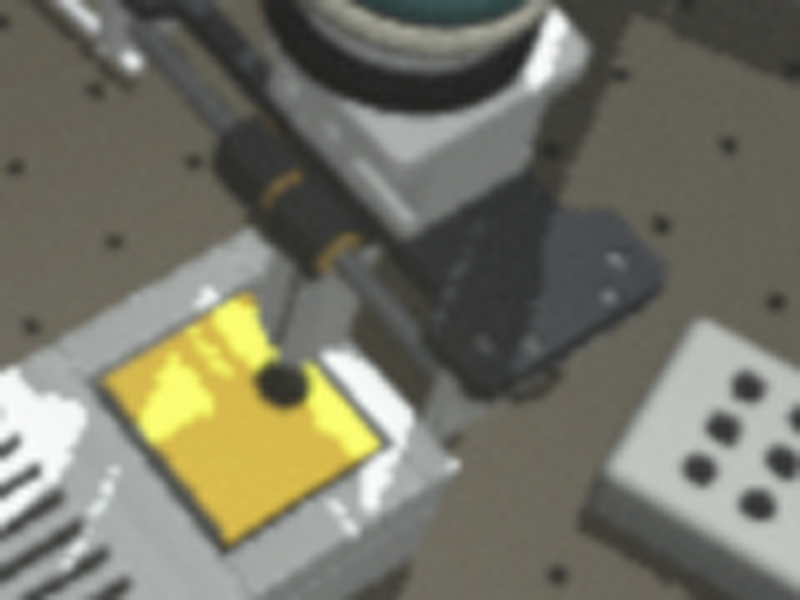

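No force at a reported z of 0.064, and the picture has the spot (280,383) still uncovered with the fingertip ending near (300,365). The real tips are higher than reported, by my estimate 2 to 4 cm. I'll keep going down in small force-checked steps.

Emit:
{"method": "step_arm", "body": {
  "increments": "0 0 0.3 0 0 0; 0 0 0.2 0 0 0; 0 0 0 0 0 0"
}}

```text
time: 4.9
tool_pos: [0.5349, 0.1977, 0.0585]
ee_rot: [3.141, 0.001, -0.255]
wrist_force: [0.5, -0.6, -0.1]
width: 0.0005
```

Emit:
{"method": "step_arm", "body": {
  "increments": "0 0 0.2 0 0 0; 0 0 0.2 0 0 0; 0 0 0 0 0 0"
}}

```text
time: 5.2
tool_pos: [0.535, 0.1977, 0.0547]
ee_rot: [3.141, 0.001, -0.255]
wrist_force: [-0.2, -0.0, 0.2]
width: 0.0004
```

Run:
```python
from h import *
im=cv2.cvtColor(snapshot("scene"),cv2.COLOR_RGB2BGR)
o=get_obs();print(o["tool_pos"],o["wrist_force"],(proj("scene",o["tool_pos"])-[300,210])*16)
cv2.imwrite("pics/d.png",cv2.resize(im[210:246,300:348],(768,576),interpolation=0))
```

```text
[0.53509246 0.19771685 0.05488957] [ 0.15426686  0.47820658 -0.53231007] [328.61195427 638.55081905]
```

View pics/d.png

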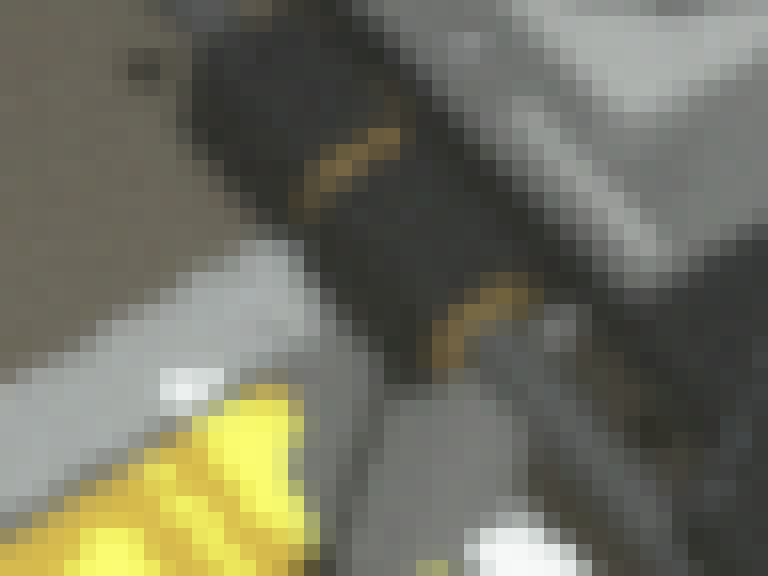

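The tip now ends around px (325,245), almost over the spot's far half, and still no contact. I'll keep going down under force watch.

Emit:
{"method": "step_arm", "body": {
  "increments": "0 0 0.2 0 0 0; 0 0 0.2 0 0 0; 0 0 0 0 0 0"
}}

```text
time: 5.55
tool_pos: [0.535, 0.1977, 0.0507]
ee_rot: [3.141, 0.001, -0.255]
wrist_force: [0.5, 0.1, 0.6]
width: 0.0005
```

Emit:
{"method": "step_arm", "body": {
  "increments": "0 0 0.2 0 0 0; 0 0 0.2 0 0 0; 0 0 0 0 0 0"
}}

```text
time: 5.85
tool_pos: [0.5349, 0.1977, 0.0467]
ee_rot: [3.141, 0.001, -0.255]
wrist_force: [0.5, 0.5, 0.2]
width: 0.0007
```

Emit:
{"method": "step_arm", "body": {
  "increments": "0 0 0.2 0 0 0; 0 0 0.2 0 0 0; 0 0 0 0 0 0"
}}

```text
time: 6.15
tool_pos: [0.535, 0.1977, 0.0427]
ee_rot: [3.141, 0.001, -0.255]
wrist_force: [-0.0, 0.2, 0.5]
width: 0.0002
```

Emit:
{"method": "step_arm", "body": {
  "increments": "0 0 0.2 0 0 0; 0 0 0.2 0 0 0; 0 0 0 0 0 0"
}}

```text
time: 6.45
tool_pos: [0.535, 0.1977, 0.0387]
ee_rot: [3.141, 0.001, -0.255]
wrist_force: [-0.2, 0.2, 0.1]
width: 0.0002
```

Run:
```python
from h import *
im=cv2.cvtColor(snapshot("scene"),cv2.COLOR_RGB2BGR)
o=get_obs();print(o["tool_pos"],o["wrist_force"],o["joint_torque"],o["joint_positions"],(proj("scene",o["tool_pos"]+[0,0,.03])-[290,205])*10)
cv2.imwrite("pics/e.png",cv2.resize(im[205:265,290:370],(800,600),interpolation=2))
```

```text
[0.53507416 0.19771008 0.03887925] [ 1.16331763 -0.74095168 -0.23739436] [-6.42230152e-04 -3.70114338e+01 -2.86695671e+01 -2.26634857e-02
 -7.48815620e-02  5.24911331e-05] [ 2.54633202e-01  1.95524129e-01  1.51687841e+00 -1.18409529e-04
  1.42969753e+00  2.08065094e+00] [314.36105511 420.2790458 ]
```

View pics/e.png

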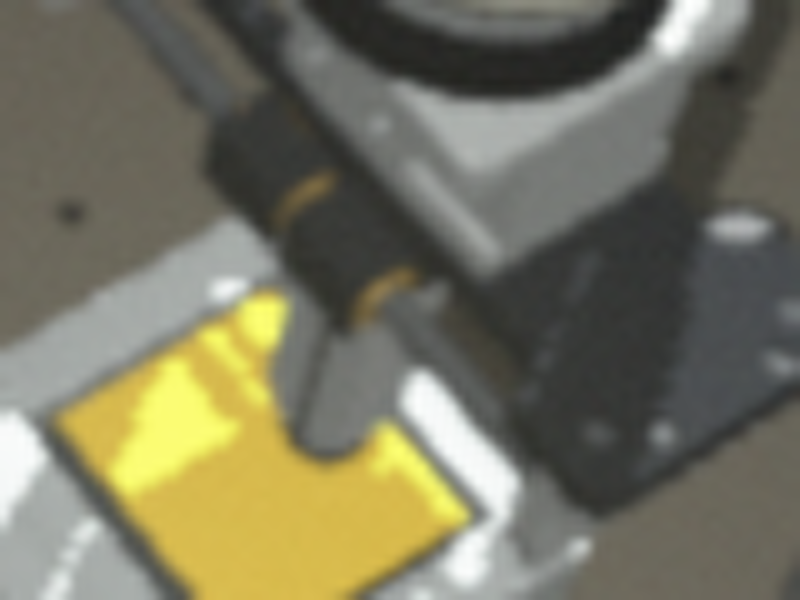

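The tips now cover the spot, lowest point about (330,450). I estimate about 1 cm left to contact.

Emit:
{"method": "step_arm", "body": {
  "increments": "0 0 0.2 0 0 0; 0 0 0.1 0 0 0; 0 0 0 0 0 0"
}}

```text
time: 6.8
tool_pos: [0.5356, 0.1978, 0.0367]
ee_rot: [-3.141, -0.001, -0.255]
wrist_force: [-0.4, -0.8, 2.6]
width: 0.0004
```

Emit:
{"method": "step_arm", "body": {
  "increments": "0 0 0.2 0 0 0; 0 0 0.1 0 0 0; 0 0 0 0 0 0"
}}

```text
time: 7.1
tool_pos: [0.5355, 0.1979, 0.0334]
ee_rot: [-3.141, -0.001, -0.255]
wrist_force: [-1.3, 0.5, 3.9]
width: 0.0005
```

Contact was at a reported z of about 0.038, so the tips sit about 32 mm above the reported TCP. The stop should be near 0.032.

Emit:
{"method": "step_arm", "body": {
  "increments": "0 0 0.1 0 0 0; 0 0 0 0 0 0"
}}

```text
time: 7.3
tool_pos: [0.5355, 0.1978, 0.0321]
ee_rot: [-3.141, -0.001, -0.255]
wrist_force: [-0.5, 0.9, 3.5]
width: 0.0003
```

Emit:
{"method": "step_arm", "body": {
  "increments": "0 0 0.1 0 0 0; 0 0 0 0 0 0"
}}

```text
time: 7.5
tool_pos: [0.5356, 0.1978, 0.0316]
ee_rot: [-3.141, -0.001, -0.255]
wrist_force: [-0.5, -0.1, 5.1]
width: 0.0006
```

Emit:
{"method": "step_arm", "body": {
  "increments": "0 0 0.1 0 0 0; 0 0 0 0 0 0"
}}

```text
time: 7.7
tool_pos: [0.5357, 0.1979, 0.0314]
ee_rot: [-3.141, -0.001, -0.255]
wrist_force: [-1.7, -1.4, 8.0]
width: 0.0003
```

Firm stop reached with 8 N: the position barely changes while the force rises. Lifting away and slightly forward so the cover can spring open.

Emit:
{"method": "step_arm", "body": {
  "increments": "0 0 -2 0 0 0; -1 0 -4 0 0 0; -2 0 -3 0 0 0; -1 0 0 0 0 0; 0 0 0 0 0 0"
}}

```text
time: 8.2
tool_pos: [0.4956, 0.2082, 0.1198]
ee_rot: [3.142, -0.0, -0.254]
wrist_force: [-0.7, 0.2, -0.9]
width: 0.0005
```

Emit:
{"method": "step_arm", "body": {
  "increments": "0 0 0 0.0 0 0; 0 0 0 0 0 0; 0 0 0 0 0 0; 0 0 0 0 0 0; 0 0 0 0 0 0"
}}

```text
time: 8.7
tool_pos: [0.4966, 0.2077, 0.1196]
ee_rot: [3.141, 0.001, -0.255]
wrist_force: [0.6, -0.2, 0.0]
width: 0.0007
```

Run:
```python
from h import *
im=cv2.cvtColor(snapshot("scene"),cv2.COLOR_RGB2BGR)
o=get_obs();print(o["tool_pos"],o["wrist_force"])
u=np.array([.968,-.252,0]);H=np.array([.5853,.1849,.0675]);v=np.array([.252,.968,0])
for t in(1.2,0): print(t,[((proj("scene",H-u*.065*np.cos(t)+[0,0,.065*np.sin(t)]+s*v)-[250,165])*5).round() for s in(-.035,.035)])
print("button",((proj("scene",H-u*.046+[0,0,-.0115])-[250,165])*5).round(),"tip",(proj("scene",o["tool_pos"]+[0,0,.0325])-[250,165])*5)
cv2.imwrite("pics/f.png",cv2.resize(im[165:285,250:410],(800,600),interpolation=2))
```

```text
[0.49659977 0.20776798 0.11979825] [-0.48887852  0.67421645  0.32271924]
1.2 [array([275., 316.]), array([378., 440.])]
0 [array([332., 342.]), array([430., 457.])]
button [343. 430.] tip [459.97873159 272.14621947]
```

View pics/f.png

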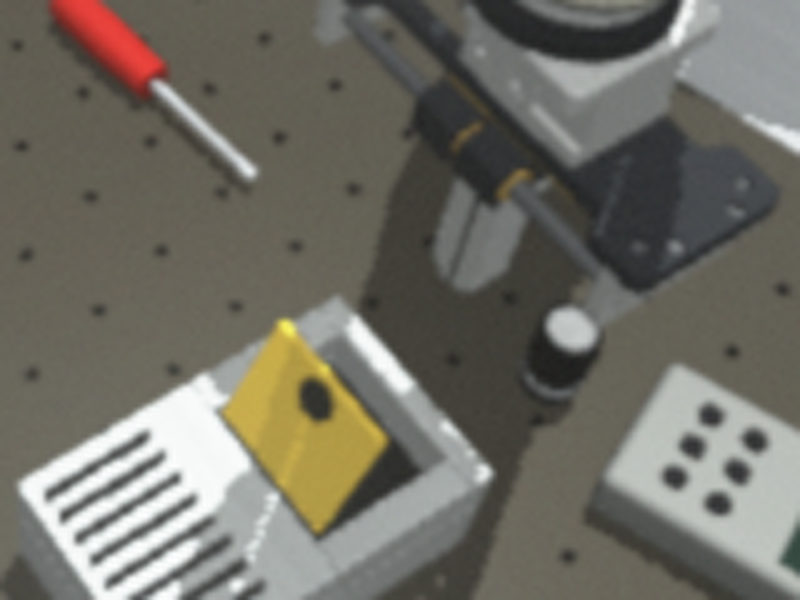

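The cover is open: free edge (287,320) to (388,440), within about 2 px of the 1.2 rad model. The tip offset of 32.5 mm fits this picture too. I'll tilt the hand by 0.45 rad so the gripper body stays clear of the open cover while it presses the button.

Emit:
{"method": "step_arm", "body": {
  "increments": "0 0 0 0 0.15 0; 0 0 0 0 0.15 0; 0 0 0 0 0.15 0; 0 0 0 0 0 0; 0 0 0 0 0 0"
}}

```text
time: 9.25
tool_pos: [0.496, 0.2084, 0.1203]
ee_rot: [3.141, -0.449, -0.253]
wrist_force: [0.6, 0.2, 0.8]
width: 0.0006
```

Emit:
{"method": "step_arm", "body": {
  "increments": "1 0 2.7 0 0 0; 1 0 2.7 0 0 0; 1 0 2.7 0 0 0; 0 0 0 0 0 0; 0 0 0 0 0 0"
}}

```text
time: 9.75
tool_pos: [0.559, 0.1915, 0.0614]
ee_rot: [-3.141, -0.45, -0.258]
wrist_force: [0.0, 0.4, 0.6]
width: 0.0006
```

Emit:
{"method": "step_arm", "body": {
  "increments": "-0.7 0 1.2 0 0 0; -0.6 0 1.2 0 0 0; 0 0 0 0 0 0; 0 0 0 0 0 0"
}}

```text
time: 10.15
tool_pos: [0.5551, 0.1926, 0.0331]
ee_rot: [3.141, -0.45, -0.254]
wrist_force: [-2.0, -0.8, 1.7]
width: 0.0002
```

Emit:
{"method": "step_arm", "body": {
  "increments": "-0.09 0 0.18 0 0 0; -0.09 0 0.18 0 0 0; 0 0 0 0 0 0"
}}

```text
time: 10.45
tool_pos: [0.5555, 0.1927, 0.0296]
ee_rot: [-3.141, -0.451, -0.255]
wrist_force: [-3.4, 0.0, 5.1]
width: 0.0003
```

Emit:
{"method": "step_arm", "body": {
  "increments": "-0.05 0 0.1 0 0 0; 0 0 0 0 0 0"
}}

```text
time: 10.65
tool_pos: [0.5557, 0.1927, 0.0293]
ee_rot: [-3.141, -0.451, -0.256]
wrist_force: [-4.8, 0.0, 7.9]
width: 0.0006
```

Emit:
{"method": "step_arm", "body": {
  "increments": "-0.05 0 0.1 0 0 0; 0 0 0 0 0 0"
}}

```text
time: 10.85
tool_pos: [0.5558, 0.1927, 0.0291]
ee_rot: [-3.141, -0.452, -0.256]
wrist_force: [-8.0, -2.6, 12.4]
width: 0.0006
```

Run:
```python
from h import *
im=cv2.cvtColor(snapshot("scene"),cv2.COLOR_RGB2BGR)
o=get_obs();print(o["tool_pos"],o["wrist_force"],o["wrist_torque"])
cv2.imwrite("pics/g.png",cv2.resize(im[190:280,270:390],(800,600),interpolation=2))
u=np.array([.968,-.252,0]);H=np.array([.5853,.1849,.0675]);v=np.array([.252,.968,0])
for t in(1.2,1.3): print(t,[((proj("scene",H-u*.065*np.cos(t)+[0,0,.065*np.sin(t)]+s*v)-[270,190])*6.667).round() for s in(-.035,.035)])
```

```text
[0.55581375 0.19272209 0.02908788] [-8.81012118 -1.42283251 11.69536697] [-0.35522603  0.82170614 -0.24582684]
1.2 [array([234., 255.]), array([371., 420.])]
1.3 [array([219., 260.]), array([356., 427.])]
```

View pics/g.png

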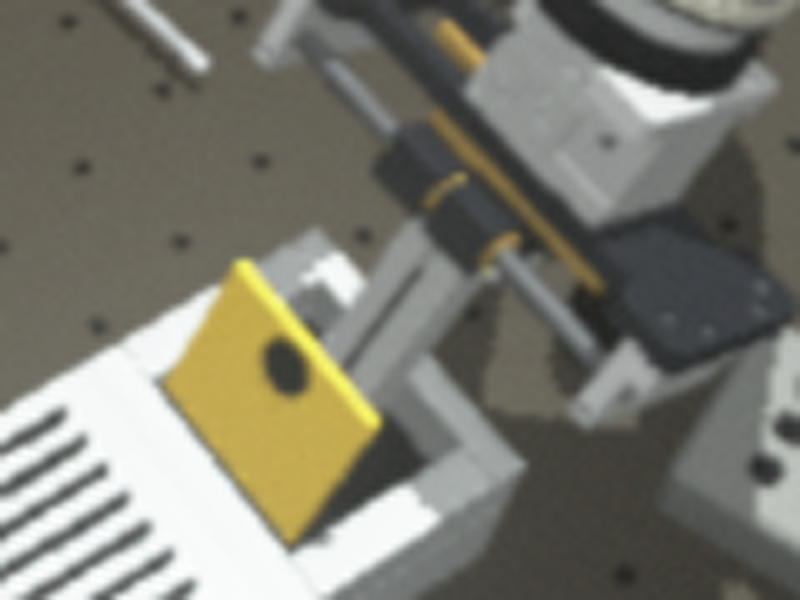

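The cover's edge, about (240,262) to (380,420), is unobstructed, and the fingers reach into the bay. The force profile looks like the button: about 4 mm soft, 5 N, then firm. To rule out that it is the cover being pushed, I'll compare the cover's edge before and during the press.

Run:
```python
from h import *
def edge(f,o,s,sz):
    im=cv2.resize(cv2.imread(f),sz,interpolation=cv2.INTER_AREA)
    m=yellow(im); k,l,st,c=cv2.connectedComponentsWithStats(cv2.inRange(cv2.cvtColor(im,cv2.COLOR_BGR2HSV),(20,110,90),(36,255,255)))
    i=1+np.argmax(st[1:,4]); ys,xs=np.nonzero(l==i); P=np.c_[xs,ys]+o
    print(f,st[i,4],P.mean(0).round(2),[P[np.argmax(P@np.array(d))] for d in((-1,0),(1,0),(0,-1),(0,1))])
edge("pics/f.png",[250,165],5,(160,120)); edge("pics/g.png",[270,190],6.67,(120,90))
u=np.array([.968,-.252,0]);H=np.array([.5853,.1849,.0675])
for t in(1.2,1.25,1.3): print(t,proj("scene",H-u*.0325*np.cos(t)+[0,0,.0325*np.sin(t)]),proj("scene",H-u*.065*np.cos(t)+[0,0,.065*np.sin(t)]))
```

```text
pics/f.png 687 [310.5  250.23] [array([295, 246]), array([327, 252]), array([305, 229]), array([313, 271])]
pics/g.png 653 [310.27 250.18] [array([295, 247]), array([326, 252]), array([305, 229]), array([313, 270])]
1.2 [308.95219732 249.70228531] [315.11250613 240.32355248]
1.25 [308.42011341 249.92471845] [314.03346188 240.75832845]
1.3 [307.87315806 250.16997062] [312.92047531 241.24233837]
```

The cover has not moved (centroid shift about 0.2 px), so the soft travel was the button. Now up, untilt, go behind the open cover.

Emit:
{"method": "step_arm", "body": {
  "increments": "1.44 0 -2.97 0 0 0; 1.44 0 -2.97 0 0 0; 1.44 0 -2.97 0 0 0; 0 0 0 0 -0.15 0; 0 0 0 0 -0.15 0"
}}

```text
time: 11.4
tool_pos: [0.5552, 0.1942, 0.1286]
ee_rot: [-3.138, -0.148, -0.252]
wrist_force: [0.7, 0.2, -0.7]
width: 0.0005
```

Emit:
{"method": "step_arm", "body": {
  "increments": "0 0 0 0 -0.15 0; 0 0 0 0 0 0; 0 0 0 0 0 0"
}}

```text
time: 11.7
tool_pos: [0.5559, 0.1918, 0.1237]
ee_rot: [3.14, 0.002, -0.257]
wrist_force: [-0.9, 0.0, 0.1]
width: 0.0005
```

Emit:
{"method": "step_arm", "body": {
  "increments": "1.6 0 0 0 0 0; 1.6 0 0 0 0 0; 0 0 2.2 0 0 0; 0 0 2.2 0 0 0; 0 0 0 0 0 0"
}}

```text
time: 12.2
tool_pos: [0.5826, 0.1846, 0.0785]
ee_rot: [3.138, 0.005, -0.254]
wrist_force: [-0.5, 0.1, -1.3]
width: 0.0006
```

Emit:
{"method": "step_arm", "body": {
  "increments": "0 0 0 0 0 0; 0 0 0 0 0 0"
}}

```text
time: 12.4
tool_pos: [0.5869, 0.185, 0.0839]
ee_rot: [-3.14, -0.003, -0.254]
wrist_force: [-0.2, -0.3, -0.1]
width: 0.0008
```

Clear behind the cover (tip 49 mm above the hinge line, front edge 6 mm ahead of it). Now sweep forward and down along the cover's arc.

Emit:
{"method": "step_arm", "body": {
  "increments": "-0.5 0 0 0 0 0; -0.5 0 0 0 0 0; -0.5 0 0.2 0 0 0; -0.5 0 0.2 0 0 0; -0.5 0 0.2 0 0 0"
}}

```text
time: 12.9
tool_pos: [0.5623, 0.1908, 0.0757]
ee_rot: [-3.142, -0.001, -0.255]
wrist_force: [0.7, -0.3, -0.4]
width: 0.0008
```

Emit:
{"method": "step_arm", "body": {
  "increments": "-0.5 0 0.25 0 0 0; -0.45 0 0.35 0 0 0; -0.45 0 0.35 0 0 0; -0.35 0 0.45 0 0 0; 0 0 0 0 0 0"
}}

```text
time: 13.4
tool_pos: [0.5443, 0.1952, 0.0608]
ee_rot: [3.141, 0.002, -0.255]
wrist_force: [0.1, 0.2, 1.1]
width: 0.0003
```

Emit:
{"method": "step_arm", "body": {
  "increments": "-0.3 0 0.5 0 0 0; -0.25 0 0.5 0 0 0; -0.2 0 0.5 0 0 0; -0.1 0 0.4 0 0 0; 0 0 0 0 0 0"
}}

```text
time: 13.9
tool_pos: [0.5365, 0.1974, 0.0419]
ee_rot: [3.141, 0.002, -0.255]
wrist_force: [1.6, -0.2, 2.3]
width: 0.0004
```

Emit:
{"method": "step_arm", "body": {
  "increments": "0 0 0.2 0 0 0; 0 0 0.2 0 0 0; 0 0 0 0 0 0"
}}

```text
time: 14.2
tool_pos: [0.5363, 0.1974, 0.0383]
ee_rot: [3.141, 0.002, -0.255]
wrist_force: [-1.9, -0.1, 2.8]
width: 0.0004
```

Cover is about flush with spring force; press on to the stop (~0.0315).

Emit:
{"method": "step_arm", "body": {
  "increments": "0 0 0.2 0 0 0; 0 0 0.2 0 0 0; 0 0 0.15 0 0 0; 0 0 0 0 0 0"
}}

```text
time: 14.6
tool_pos: [0.5369, 0.1974, 0.033]
ee_rot: [3.141, 0.001, -0.255]
wrist_force: [-2.7, 0.2, 2.8]
width: 0.0003
```

Emit:
{"method": "step_arm", "body": {
  "increments": "0 0 0.15 0 0 0; 0 0 0 0 0 0"
}}

```text
time: 14.8
tool_pos: [0.537, 0.1974, 0.0318]
ee_rot: [3.142, 0.001, -0.255]
wrist_force: [-3.8, 0.7, 4.3]
width: 0.0005
```

Emit:
{"method": "step_arm", "body": {
  "increments": "0 0 0.1 0 0 0; 0 0 0 0 0 0"
}}

```text
time: 15.0
tool_pos: [0.537, 0.1974, 0.0316]
ee_rot: [-3.141, 0.0, -0.255]
wrist_force: [-4.5, 0.0, 6.6]
width: 0.0005
```

Same firm stop as before. Lift straight up, move away towards the robot, and look.

Emit:
{"method": "step_arm", "body": {
  "increments": "0 0 -2 0 0 0; 0 0 -4 0 0 0; -2 0 -4 0 0 0; -4 0 -2 0 0 0; -4 0 0 0 0 0"
}}

```text
time: 15.5
tool_pos: [0.443, 0.2232, 0.1545]
ee_rot: [-3.137, -0.008, -0.257]
wrist_force: [-0.0, -0.2, -0.5]
width: 0.0
```

Emit:
{"method": "step_arm", "body": {
  "increments": "-3 2 0 0 0 0; 0 4 0 0 0 0; 0 4 0 0 0 0; 0 4 0 0 0 0; 0 4 0 0 0 0"
}}

```text
time: 16.0
tool_pos: [0.366, 0.0544, 0.1502]
ee_rot: [3.141, -0.002, -0.254]
wrist_force: [0.1, -0.7, 0.2]
width: 0.0005
```

Emit:
{"method": "step_arm", "body": {
  "increments": "0 0 0 0 0 0; 0 0 0 0 0 0; 0 0 0 0 0 0; 0 0 0 0 0 0; 0 0 0 0 0 0"
}}

```text
time: 16.5
tool_pos: [0.3662, 0.0568, 0.1506]
ee_rot: [3.141, 0.0, -0.253]
wrist_force: [0.5, 0.7, -0.5]
width: 0.0007
```

Run:
```python
from h import *
im=[cv2.cvtColor(snapshot(n),cv2.COLOR_RGB2BGR) for n in("scene","top")]
o=get_obs();print(o["tool_pos"],o["wrist_force"])
cv2.imwrite("pics/h.png",np.hstack([cv2.resize(im[0][100:300,120:460],(400,235)),cv2.resize(im[1][80:270,60:430],(400,205)).copy() if 0 else cv2.resize(im[1][80:270,60:430],(400,235))]))
for n,i,b in(("scene",im[0],(280,220,350,280)),("top",im[1],(140,160,195,220))):
    for f,j in(("before",cv2.imread(f"pics/{n}0.png")),("now",i)):
        m=yellow(j)[b[1]:b[3],b[0]:b[2]]; ys,xs=np.nonzero(m); print(n,f,len(xs),xs.mean()+b[0],ys.mean()+b[1])
```

```text
[0.36613437 0.05661774 0.15063215] [0.64953436 0.53244348 0.19467876]
scene before 753 315.46215139442234 252.1035856573705
scene now 755 315.48476821192054 252.08874172185432
top before 706 168.42209631728045 185.76770538243625
top now 705 168.38581560283689 185.79007092198583
```

View pics/h.png

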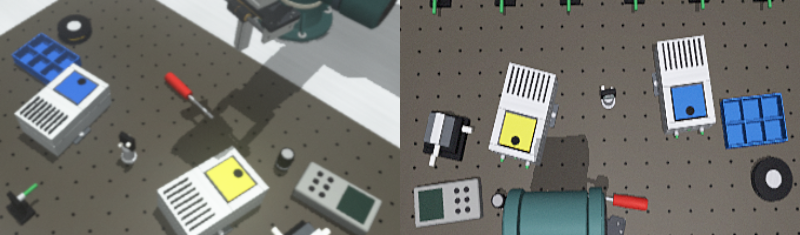

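The yellow cover is shut and flush, with its centroid within 0.04 px of the start. The blue cover is shut, the loose things are in place and the hand is clear. Handing in.

```bash
python3 -c "
from bench import *
print(close_job())"
```

```text
the job is handed in; nothing more can be done
None
```

I reset the yellow-covered driver and handed the job in at about 16.6 s; no verdict was reported. I pressed the yellow cover to its stop (8 N) and it popped open. I then pushed the red button down with the hand tilted, swept the cover shut, pressed it to its stop again (6.6 N on the wrist) and withdrew.

**Checks that passed:**
- **Cover:** it is latched and flush. In both cameras its centroid is within 0.04 px of where it started.
- **Other things:** in the last pictures the blue cover is shut and everything loose looks in place. I judged that by eye. The arm hides part of the lens tube and hex driver in the top view, but both show in the scene view.

**Checks that disagreed or stayed indirect:**
- **Fingertip height:** the closed fingertips sat about 32 mm above the reported TCP, so I found the contact by force rather than by the reported height.
- **Button press:** I could not see the button, so this rests on force alone. It gave about 4 mm of soft travel at about 5 N, then held firm up to 12 N, and the open cover did not move.
- **Button height:** contact with the tilted hand came 3 to 4 mm higher than I had worked out, and I did not find out why.

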